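# Tip a tote of bushes over the stop into the weighing pan and free the pan

### The job

Weigh out the batch: push the blue tote against the stop rail and tip it forward over the rail, without lifting it off, so that it lies on its side on the chute and all five steel bushes end up in the weighing pan. The pan must stay locked while it is loaded; only then free it with the lock knob: pull the knob up, turn it clockwise from the red dot to the green dot and push it fully down again. Leave the jar, the tally counter and the roll of tape where they are.

Things in the scene. Friction and masses are not known exactly. Their poses are not given: they have to be found in the camera images.
- station: Fixed metal station: deck, stop rail, chute and scale base in one line. x = tipping direction (deck, over the stop, down the chute, to the scale), y to its left, z up; origin on the bench under the stop's near face, mid-width. Smooth flat deck, top 118 mm above the bench, x -142 to 0 mm, 150 mm wide, only bench behind it. Grey scale base x 82 to 318 mm, 158 mm wide, top at 28 mm.
- stop (a point): Middle of the near top edge of the stop rail: black rubber-faced bar across the end of the deck, x 0 to 6 mm, its top 124 mm above the bench and 6 mm above the deck; the tote does not slip on the rubber. Axes as station.
- chute_bar (a point): Middle of the round 8 mm bar across the chute near its lower end, 34 mm clear of the chute. The chute is smooth, 140 mm wide between low cheeks, and falls at 35 degrees from the stop to x = 103 mm, z = 53 mm. The tipped tote slides a little and rests with its mouth against this bar; the bushes slide out under it. Axes as station.
- pan_floor (a point): Centre of the inner floor of the steel weighing pan, 37 mm above the bench while locked, at most 5 mm higher when free; axes as station. Inside 130 x 152 mm (x, y); side walls 46 mm, +x end wall 53 mm above the floor (top 91 mm above the bench); low sill under the chute's end.
- tote: Loose blue open-topped tote, 76 (x) x 110 (y) x 92 (z) mm, walls 3 mm, about 0.45 kg loaded. Origin: centre of its underside, z up, +x to its front wall, which meets the stop; the rear wall has a white card. Starts on the deck 8 to 48 mm short of the stop, turned up to 0.2 rad. Slides easily; at the stop a few N high on the rear wall tip it, and past 45 to 60 degrees it falls over by itself.
- tote_edge (a point): Middle of the tote's front bottom edge (38 mm ahead of its origin), which catches on the stop; axes as tote.
- lock_grip (a point): On the axis of the pan lock knob at grip height, 74 mm above the bench when down; station x = 274 mm, y = 0. Black upright bar grip 46 x 14 x 30 mm (56 to 86 mm above the bench when down). The point's x runs along the bar towards the dark arm below it, which reaches 48 mm out at 44 to 52 mm height; z up. Grip across y (14 mm). The pan's end wall is 54 mm from the axis.
- lock_pull (a joint): How far the lock knob is pulled up, m: 0 fully down, 0.012 fully up. It stays where it is left (about 7 N friction either way).
- lock_turn (a joint): Turn of the lock knob, rad, growing clockwise seen from above: 0 locked (arm over the pan's tab, near the red dot, holding the pan down), 1.047 free (arm near the green dot, pan floats on its load cell). A ridge 6 mm high between the two lets it turn only when raised more than 7 mm (best fully) and go down only at the ends of the turn.
- bush_1: Loose plain steel bush, 20 mm diameter, 24 mm long, 0.045 kg, origin at its centre, z along its axis; starts standing in the tote.
- bush_2: Loose plain steel bush, 20 mm diameter, 24 mm long, 0.045 kg, origin at its centre, z along its axis; starts standing in the tote.
- bush_3: Loose plain steel bush, 20 mm diameter, 24 mm long, 0.045 kg, origin at its centre, z along its axis; starts standing in the tote.
- bush_4: Loose plain steel bush, 20 mm diameter, 24 mm long, 0.045 kg, origin at its centre, z along its axis; starts standing in the tote.
- bush_5: Loose plain steel bush, 20 mm diameter, 24 mm long, 0.045 kg, origin at its centre, z along its axis; starts standing in the tote.
- sample_jar: Bystander: white sample jar with yellow lid, 68 mm diameter, 73 mm high, loose, standing near the scale; origin at the centre of its underside.
- tally_counter: Bystander: hand tally counter with finger ring, 77 x 47 x 26 mm, loose, lying beyond the scale; origin at the centre of its underside.
- tape: Bystander: small roll of blue tape, 56 mm diameter, 19 mm high, loose, lying behind the deck; origin at the centre of its underside.

How it is judged (in metres and radians):
On the way:
1. the tote lies tipped over the stop on the chute and all five bushes lie in the pan, the pan still locked (x of bush_1 in the frame of pan_floor between -0.066 and 0.066 m and y of bush_1 in the frame of pan_floor between -0.076 and 0.076 m and z of bush_1 in the frame of pan_floor between 0 and 0.045 m and x of bush_2 in the frame of pan_floor between -0.066 and 0.066 m and y of bush_2 in the frame of pan_floor between -0.076 and 0.076 m and z of bush_2 in the frame of pan_floor between 0 and 0.045 m and x of bush_3 in the frame of pan_floor between -0.066 and 0.066 m and y of bush_3 in the frame of pan_floor between -0.076 and 0.076 m and z of bush_3 in the frame of pan_floor between 0 and 0.045 m and x of bush_4 in the frame of pan_floor between -0.066 and 0.066 m and y of bush_4 in the frame of pan_floor between -0.076 and 0.076 m and z of bush_4 in the frame of pan_floor between 0 and 0.045 m and x of bush_5 in the frame of pan_floor between -0.066 and 0.066 m and y of bush_5 in the frame of pan_floor between -0.076 and 0.076 m and z of bush_5 in the frame of pan_floor between 0 and 0.045 m and angle between tote's own z axis and vertical between 1.9 and 2.45 rad and distance between tote_edge and stop below 0.05 m and linear speed of tote below 0.02 m/s and value of joint lock_turn below 0.12 rad and value of joint lock_pull below 0.004 m), for 0.2 s.
At the end, for the whole second after the job is handed in: The tote rests on its side on the chute (109 to 140 degrees from upright, front bottom edge within 50 mm of the stop); all five bushes rest inside the pan, under 45 mm above its floor; the lock knob is turned to free (at least 0.93 rad) and within 2 mm of fully down (x of bush_1 in the frame of pan_floor between -0.066 and 0.066 m and y of bush_1 in the frame of pan_floor between -0.076 and 0.076 m and z of bush_1 in the frame of pan_floor between 0 and 0.045 m and x of bush_2 in the frame of pan_floor between -0.066 and 0.066 m and y of bush_2 in the frame of pan_floor between -0.076 and 0.076 m and z of bush_2 in the frame of pan_floor between 0 and 0.045 m and x of bush_3 in the frame of pan_floor between -0.066 and 0.066 m and y of bush_3 in the frame of pan_floor between -0.076 and 0.076 m and z of bush_3 in the frame of pan_floor between 0 and 0.045 m and x of bush_4 in the frame of pan_floor between -0.066 and 0.066 m and y of bush_4 in the frame of pan_floor between -0.076 and 0.076 m and z of bush_4 in the frame of pan_floor between 0 and 0.045 m and x of bush_5 in the frame of pan_floor between -0.066 and 0.066 m and y of bush_5 in the frame of pan_floor between -0.076 and 0.076 m and z of bush_5 in the frame of pan_floor between 0 and 0.045 m and linear speed of each of bush_1, bush_2, bush_3, bush_4, bush_5 below 0.03 m/s and angle between tote's own z axis and vertical between 1.9 and 2.45 rad and distance between tote_edge and stop below 0.05 m and linear speed of tote below 0.02 m/s and value of joint lock_turn above 0.93 rad and value of joint lock_pull below 0.002 m); the robot touches nothing.
It fails at once if the tote is lifted: its front bottom edge comes more than 45 mm above the deck (height (world z) of tote_edge above 0.163 m).
It fails at once if the sample jar is moved by more than 30 mm (distance of sample_jar from where it was at the start of the episode above 0.03 m).
It fails at once if the tally counter is moved by more than 30 mm (distance of tally_counter from where it was at the start of the episode above 0.03 m).
It fails at once if the roll of tape is moved by more than 30 mm (distance of tape from where it was at the start of the episode above 0.03 m).
It fails at once if the lock is turned by more than 0.3 rad before the bushes are in the pan (value of joint lock_turn above 0.3 rad and not ((x of bush_1 in the frame of pan_floor between -0.066 and 0.066 m and y of bush_1 in the frame of pan_floor between -0.076 and 0.076 m and z of bush_1 in the frame of pan_floor between 0 and 0.045 m) and (x of bush_2 in the frame of pan_floor between -0.066 and 0.066 m and y of bush_2 in the frame of pan_floor between -0.076 and 0.076 m and z of bush_2 in the frame of pan_floor between 0 and 0.045 m) and (x of bush_3 in the frame of pan_floor between -0.066 and 0.066 m and y of bush_3 in the frame of pan_floor between -0.076 and 0.076 m and z of bush_3 in the frame of pan_floor between 0 and 0.045 m) and (x of bush_4 in the frame of pan_floor between -0.066 and 0.066 m and y of bush_4 in the frame of pan_floor between -0.076 and 0.076 m and z of bush_4 in the frame of pan_floor between 0 and 0.045 m) and (x of bush_5 in the frame of pan_floor between -0.066 and 0.066 m and y of bush_5 in the frame of pan_floor between -0.076 and 0.076 m and z of bush_5 in the frame of pan_floor between 0 and 0.045 m))).
It also fails if it takes over 61 s, if anything falls off the work surface, if the arm or the gripper's body presses on something with over 40 N, if the wrist force passes 120 N, or if a joint passes its speed limit or range.

### The arm

A 6-joint arm with a two-finger parallel gripper is mounted at the origin on the work surface; the furniture and walls round the work are solid. World frame = base frame: x ahead of the robot, y to its left, z up, the work surface at z = 0. Lengths are in mm, angles in rad, forces in N, time in s.
With the tool pointing down it reaches from about 350 to 775 mm from the base axis. Payload 7.3 kg.
Tool frame: the origin (TCP) lies on the mounting face of the last link; the fingertips stand 178 mm ahead of it and the grasp point (between the pads) lies 159 mm ahead of it (bot.grip_point_offset is the distance from the TCP to the grasp point, in mm); x points along the fingers, y is the direction in which the jaws open and shut, and the axes are right-handed (so a half turn about x gives the same grasp; the last joint's range is limited). The gripper opens to 92 mm and grips with 3 to 60 N. Pads are 19 mm wide; open, the fingers measure 130 mm over their backs; the gripper's body (75 mm by 190 mm) begins 47 mm behind the grasp point.
Start: joints at [-0.146, 0.342, 1.524, -0, 1.275, -0.146], TCP at [525.003, 0.022, 404.741] pointing down, gripper open.
Joint ranges: [-2.53, 2.53], [-0.77, 2.02], [0.04, 2.7], [-1, 4.14], [0.28, 2.66], [-3.11, 3.11]. Speed limits (rad/s): [2.57, 2.57, 3.14, 3.14, 3.14, 3.14].

### API

Orientations are given as [roll, pitch, yaw] about the fixed x, y, z axes, in that order (R = Rz(yaw) Ry(pitch) Rx(roll)).
In Python, from plant import bot gives the robot as it stands.
- The arm moves only by the tool arm_command, never from a script. Its argument "moves" is a list of rows, each a list of 5 numbers: the shift along the tool's x, y, z in cm, then the turn about the tool's x in degrees, then the opening, from 0 (shut) to 1 (fully open). A call has 1 to 10 rows; each row is the pose to reach, as a shift and turn from the pose measured when the call began, along the tool's axes at that moment; what a row does not reach only later rows make up. A row lasts 1/10 s, in which the tool goes at most 50 mm and 8.59 degrees, less where a joint would pass 70% of its speed; a pose out of reach is approached as far as the arm can. A call with a gripper value outside its range is refused whole. The fingers move at their own pace and stop on an object; the grip force is fixed at half the most. Time passes only in rows, so rows that repeat a pose let the fingers close. It gives the time, the measured TCP pose, the force and the opening at its end, in the units of the state.
- bot.get_obs(): the state, without advancing time (a new reading comes with each control period).
- bot.capture(name): name is "scene" or "side" or "wrist"; returns a dict with "frame" (480x640x3 uint8, blue, green, red), "K" (3x3 intrinsics, pixels), "k1" (the pictures are not rectified: a ray, as slopes to the right and down, at radius r is drawn at 1 + k1 r^2 times it, then the intrinsics apply), "origin" and "orientation" of the camera in the world; the wrist camera has in their place "T_tool_cam" (4x4, takes a point from camera to tool coordinates, whose origin is the TCP and whose axes are the tool frame's). Camera axes: x right, y down, z forward; pixel columns grow to the right and rows downward; lengths in mm; the calibration is good to about 2 mm. A picture is of the moment at which its call begins: read the wrist's pose just before it. There is no depth.
- bot.close_job(): hands the job in, once; it reports no verdict.
The state is a dict: "time": time; "joint_positions": joint angles; "dq": joint speeds; "tau": joint torques, N m; "tool_pos": TCP position; "tcp_rot": TCP orientation; "contact_force": force on the tool from outside, world axes, zero at the start; "moment": the same for the moment, N m; "grip_width": finger opening in mm.
Only numpy, scipy, OpenCV 4.12 (cv2) and the standard library are available. Lean on these libraries where they do the work, as an engineer would, in place of code of your own. Each camera call takes 0.05 s, during which the arm holds its last target.

## Working session

There is one attempt and no reset: what is moved stays moved. The work goes in short steps, Python scripts to look and compute and a tool call to move; the robot and the scene stay as the last step left them, time stands still between calls to the robot, and variables do not carry over. Pictures are saved under pics/ and viewed, and the job is handed in when it is done.

Besides the shell and the picture viewer there is one more tool, called as name([rows], argument=value, ...), one row to a line, values as JSON. arm_command: Moves the arm, as the interface text tells. Its arguments: {"type":"object","properties":{"moves":{"type":"array"}},"required":["moves"]}

```bash
mkdir -p pics; ls; python3 - <<'E'
from plant import bot
import cv2
print(bot.get_obs())
for n in ("scene","side","wrist"):
    c=bot.capture(n); cv2.imwrite(f"pics/{n}0.png",c["frame"])
    print(n,{k:v for k,v in c.items() if k!="frame"})
E
```

```text
pics
{'time': 0.0, 'joint_positions': array([-1.45984574e-01,  3.42720639e-01,  1.52504041e+00,  4.04750379e-05,
        1.27534413e+00, -1.46007809e-01]), 'dq': array([ 0.00052477, -0.0008459 , -0.00147304,  0.00193559,  0.00033669,
        0.00196108]), 'tau': array([ 7.61924657e-04, -4.31245601e+01, -2.44219762e+01,  7.17750052e-02,
        5.59406646e-02, -1.04314388e-04]), 'tool_pos': array([5.24865777e+02, 5.55745645e-02, 4.04037656e+02]), 'tcp_rot': array([-1.74238726,  1.56928331,  2.97001315]), 'contact_force': array([-1.02936262,  0.41333367, -0.42167449]), 'moment': array([-0.03648352,  0.00131539,  0.00454192]), 'grip_width': 91.7856634727432}
scene {'K': array([[480.61754224,   0.        , 313.83745113],
       [  0.        , 480.61754224, 244.0049511 ],
       [  0.        ,   0.        ,   1.        ]]), 'k1': -0.030536766803604856, 'origin': array([-222.13066393,  506.86249813,  768.71017828]), 'orientation': array([-2.21921713e+00, -1.21041754e-03, -2.11246581e+00])}
side {'K': array([[487.35200367,   0.        , 316.64207192],
       [  0.        , 487.35200367, 242.96410017],
       [  0.        ,   0.        ,   1.        ]]), 'k1': -0.06187102843397008, 'origin': array([-252.23516321,   49.72975174,  997.54905564]), 'orientation': array([-2.43257248,  0.01025849, -1.58492944])}
wrist {'K': array([[350.44051108,   0.        , 326.18333854],
       [  0.        , 350.44051108, 237.48513311],
       [  0.        ,   0.        ,   1.        ]]), 'k1': -0.041767990094700384, 'T_tool_cam': array([[ 7.81685794e-04, -2.95696790e-01,  9.55281528e-01,
         1.97279774e+01],
       [ 9.99998914e-01,  1.42481379e-03, -3.77241755e-04,
         4.47122404e-01],
       [-1.24954912e-03,  9.55280785e-01,  2.95697582e-01,
        -8.12154505e+01],
       [ 0.00000000e+00,  0.00000000e+00,  0.00000000e+00,
         1.00000000e+00]])}
```

View pics/scene0.png

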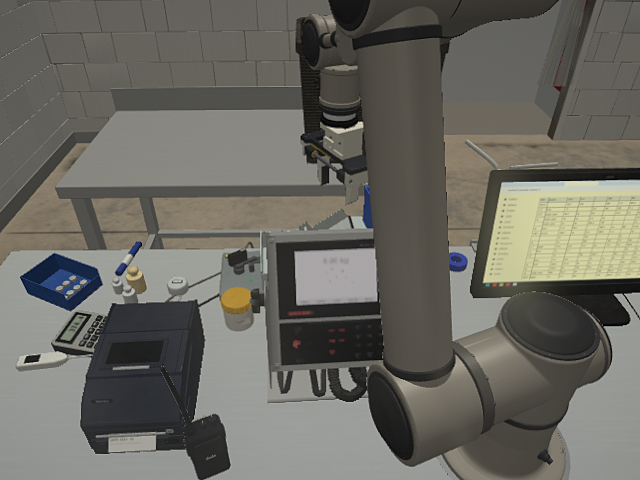

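View pics/side0.png

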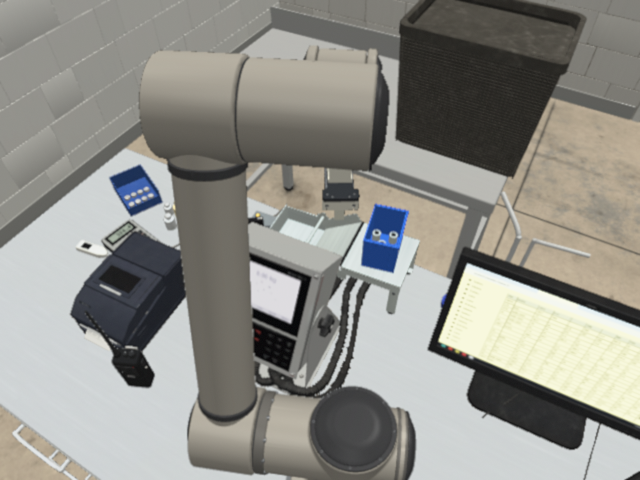

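View pics/wrist0.png

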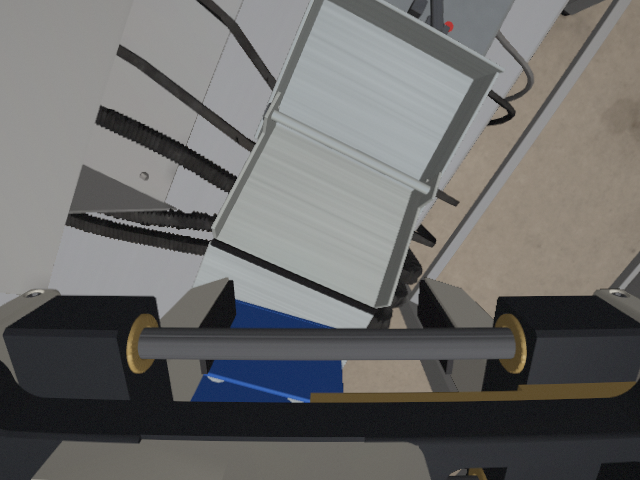

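```bash
cat > h.py <<'E'
import numpy as np, cv2
from scipy.spatial.transform import Rotation as R
from plant import bot
def pose(o=None):
    o=o or bot.get_obs(); T=np.eye(4); T[:3,:3]=R.from_euler('xyz',o['tcp_rot']).as_matrix(); T[:3,3]=o['tool_pos']; return T
def cam(c,T=None):
    if 'T_tool_cam' in c: return T@c['T_tool_cam']
    M=np.eye(4); M[:3,:3]=R.from_euler('xyz',c['orientation']).as_matrix(); M[:3,3]=c['origin']; return M
def ray(c,M,u,v):
    K=c['K']; xd=(u-K[0,2])/K[0,0]; yd=(v-K[1,2])/K[1,1]
    x,y=xd,yd
    for _ in range(30):
        f=1+c['k1']*(x*x+y*y); x,y=xd/f,yd/f
    return M[:3,3],M[:3,:3]@np.array([x,y,1.])
def atz(c,M,u,v,z):
    o,d=ray(c,M,u,v); return o+d*(z-o[2])/d[2]
def proj(c,M,p):
    q=M[:3,:3].T@(np.asarray(p,float)-M[:3,3]); x,y=q[0]/q[2],q[1]/q[2]; f=1+c['k1']*(x*x+y*y)
    return np.array([c['K'][0,0]*x*f+c['K'][0,2],c['K'][1,1]*y*f+c['K'][1,2]])
def snap(n,f):
    T=pose(); c=bot.capture(n); cv2.imwrite('pics/'+f+'.png',c['frame']); M=cam(c,T)
    np.savez('pics/'+f+'.npz',K=c['K'],k1=c['k1'],M=M); return c,M
def load(f):
    d=np.load('pics/'+f+'.npz'); return dict(K=d['K'],k1=float(d['k1'])),d['M']
E
python3 - <<'E'
from h import *
T=pose(); print(T.round(3))
c,M=snap('wrist','w1'); im=c['frame']
for z,ps in ((124,[(212,241),(377,311)]),(83,[(498,70)]),(91,[(498,70)]),(28,[(448,26)])):
    for p in ps: print(z,p,atz(c,M,*p,z).round(1))
cv2.imwrite('pics/w1c.png',cv2.resize(im[0:330,180:580],None,fx=2,fy=2,interpolation=cv2.INTER_CUBIC)[:600])
s,_=snap('side','s1'); cv2.imwrite('pics/s1c.png',cv2.resize(s['frame'][180:330,240:440],None,fx=4,fy=4,interpolation=cv2.INTER_CUBIC))
E
```

```text
[[-1.00000e-03  1.00000e+00  0.00000e+00  5.24905e+02]
 [ 0.00000e+00  0.00000e+00 -1.00000e+00  3.50000e-02]
 [-1.00000e+00 -1.00000e-03 -0.00000e+00  4.04221e+02]
 [ 0.00000e+00  0.00000e+00  0.00000e+00  1.00000e+00]]
124 (212, 241) [435.3  -2.4 124. ]
124 (377, 311) [567.4 -63.5 124. ]
83 (498, 70) [661.8 128.2  83. ]
91 (498, 70) [658.2 126.9  91. ]
28 (448, 26) [635.7 173.3  28. ]
```

View pics/w1c.png

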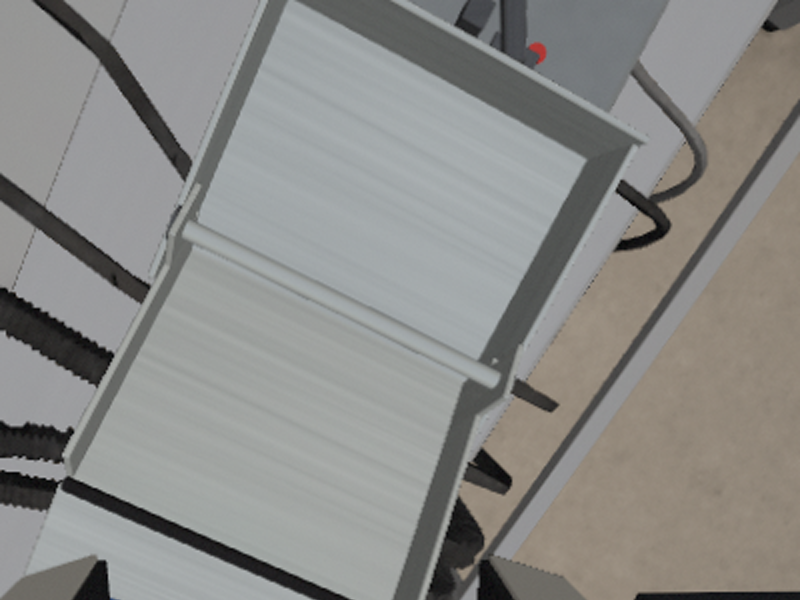

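View pics/s1c.png

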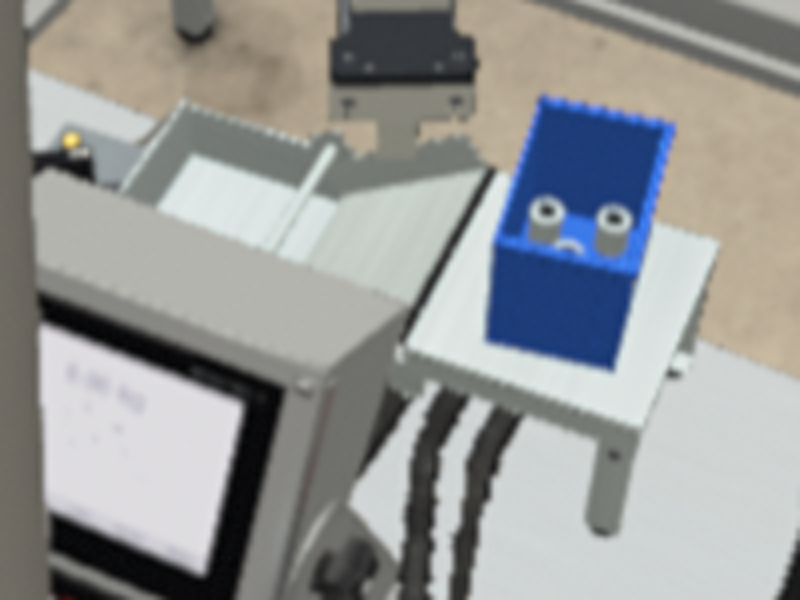

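```bash
cat > fit.py <<'E'
from h import *
from scipy.optimize import least_squares
w,Mw=load('w1'); s,Ms=load('s1')
obs=[(w,Mw,(474,78.5),(219,-76,37)),(w,Mw,(322,0),(219,76,37)),
 (s,Ms,(419.5,240.75),(-142,-75,118)),(s,Ms,(400,287.5),(-142,75,118)),(s,Ms,(340,267.5),(0,75,118))]
def W(p,q):
    a=p[2]; return np.array([p[0]+np.cos(a)*q[0]-np.sin(a)*q[1],p[1]+np.sin(a)*q[0]+np.cos(a)*q[1],q[2]])
def f(p): return np.concatenate([proj(c,M,W(p,q))-u for c,M,u,q in obs])
r=least_squares(f,[501,-33,1.14]); print(r.x, np.degrees(r.x[2])); print(r.fun.reshape(-1,2).round(1))
P=r.x
def S(q,z):
    a=P[2]; d=q-P[:2]; return np.array([np.cos(a)*d[0]+np.sin(a)*d[1],-np.sin(a)*d[0]+np.cos(a)*d[1],z]).round(1)
if __name__=='__main__':
    for u,z in (((212,241),124),((377,311),124),((498,70),91),((474,78.5),37),((322,0),37)): print(u,S(atz(w,Mw,*u,z)[:2],z))
    for u,z in (((419.5,240.75),118),((400,287.5),118),((340,267.5),118)): print(u,S(atz(s,Ms,*u,z)[:2],z))
    # tote rim corners (side crop): 
    for n,u,z in (('r1',(543,97),210),('r2',(673,125),210),('r3',(497,240),210),('r4',(637,273),210),('b3',(488,340),118),('b4',(614,369),118)):
        p=atz(s,Ms,240+u[0]/4,180+u[1]/4,z); print(n,p.round(1),S(p[:2],z))
    print('knob',W(P,(274,0,74)))
E
python3 fit.py
python3 - <<'E'
import cv2
i=cv2.imread('pics/w1.png'); 
cv2.imwrite('pics/w1d.png',cv2.resize(i[220:420,190:410],None,fx=3,fy=3,interpolation=cv2.INTER_CUBIC))
E
```

```text
[497.64780115 -38.77783903   1.13196743] 64.85695653868432
[[-1.7  0.5]
 [ 1.2 -1.4]
 [ 0.6 -0.5]
 [ 0.7 -0.3]
 [ 1.2 -0.8]]
(212, 241) [  6.5  71.9 124. ]
(377, 311) [  7.3 -73.6 124. ]
(498, 70) [218.2 -74.9  91. ]
(474, 78.5) [220.  -77.2  37. ]
(322, 0) [217.5  76.5  37. ]
(419.5, 240.75) [-141.1  -72.9  118. ]
(400, 287.5) [-140.8   76.3  118. ]
(340, 267.5) [  1.6  78.3 118. ]
r1 [536.8 -88.4 210. ] [-28.2 -56.5 210. ]
r2 [ 512.9 -159.6  210. ] [-102.9  -65.1  210. ]
r3 [429.4 -53.7 210. ] [-42.5  55.4 210. ]
r4 [ 404.8 -125.7  210. ] [-118.1   47.2  210. ]
b3 [433.6 -54.7 118. ] [-41.7  51.2 118. ]
b4 [ 411.2 -124.4  118. ] [-114.3   41.9  118. ]
knob [614.06481474 209.26062361  74.        ]
```

View pics/w1d.png

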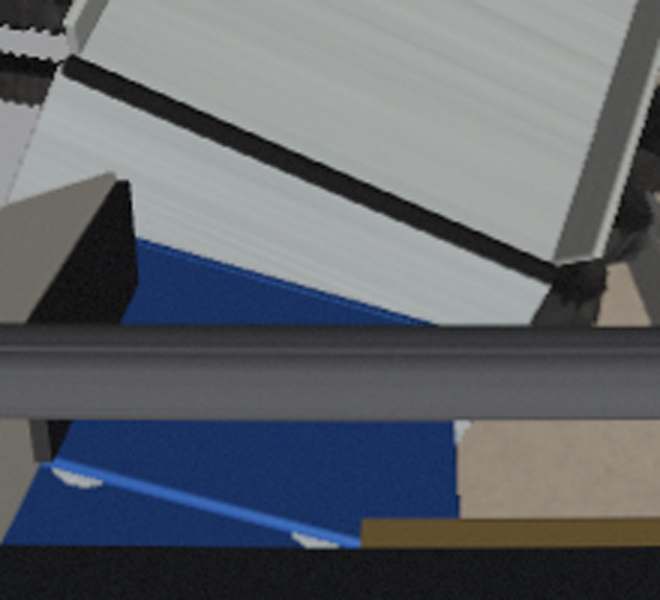

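```bash
python3 - <<'E'
from h import *
from fit import S,P
sc,Msc=snap('scene','c1'); s,Ms=load('s1'); w,Mw=load('w1')
def tri(*rs):
    A=np.zeros((3,3));b=np.zeros(3)
    for o,d in rs:
        d=d/np.linalg.norm(d);Q=np.eye(3)-np.outer(d,d);A+=Q;b+=Q@o
    p=np.linalg.solve(A,b); e=[np.linalg.norm(np.cross(p-o,d/np.linalg.norm(d))) for o,d in rs]
    return p.round(0),S(p[:2],p[2]),np.round(e,1)
R_=lambda n,u,v: ray(*{'c':(sc,Msc),'s':(s,Ms),'w':(w,Mw)}[n],u,v)
print('mon TL',tri(R_('c',492,168),R_('s',464,250)))
print('mon BL',tri(R_('c',472,297),R_('s',430,348)))
print('mon TR side', )
print('tape',atz(sc,Msc,457,262,10),atz(s,Ms,446,299,10))
print('ind TL', tri(R_('c',272,234),R_('s',252,229)))
print('ind corner back right', R_('s',341,257), [atz(s,Ms,341,257,z).round(0) for z in (150,200,250)])
print('jar', atz(sc,Msc,237,297,73))
i=sc['frame']; cv2.imwrite('pics/c1c.png',cv2.resize(i[170:350,200:500],None,fx=2.6,fy=2.6,interpolation=cv2.INTER_CUBIC))
E
```

```text
[497.64780115 -38.77783903   1.13196743] 64.85695653868432
[[-1.7  0.5]
 [ 1.2 -1.4]
 [ 0.6 -0.5]
 [ 0.7 -0.3]
 [ 1.2 -0.8]]
mon TL (array([ 306., -216.,  326.]), array([-242.1,   98.6,  325.6]), array([3.2, 3.2]))
mon BL (array([ 265., -199.,   30.]), array([-243.7,  142.6,   29.6]), array([0.9, 0.9]))
mon TR side
tape [ 387.62194724 -278.60581199   10.        ] [ 408.12346835 -264.35799157   10.        ]
ind TL (array([459., 188., 223.]), array([189. , 131.5, 223.1]), array([3., 3.]))
ind corner back right (array([-252.23516321,   49.72975174,  997.54905564]), array([ 0.62856989, -0.0508978 , -0.77822757])) [array([432.,  -6., 150.]), array([392.,  -2., 200.]), array([352.,   1., 250.])]
jar [489.45838564 265.4852601   73.        ]
```

View pics/c1c.png

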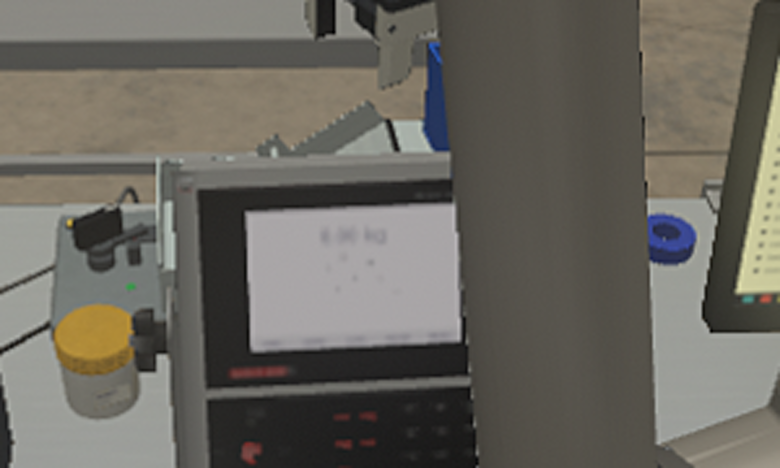

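arm_command([
  [-1.5,0,0,0,0.65],
  [-1.5,-3,5,8,0.65],
  [-1.5,-6,10,16,0.65],
  [-1.5,-8.6,15,25.1,0.65],
  [-1.5,-8.6,17.7,25.1,0.65],
  [-1.5,-8.6,17.7,25.1,0.65],
])

```text
time: 0.9
tool_pos: [437.6, -181.4, 419.7]
tcp_rot: [0.279, 1.569, -1.736]
contact_force: [0.7, -0.1, -0.6]
grip_width: 59.4
```

```bash
cat > st.py <<'E'
from h import *
from fit import S,P,W
def tip():
    o=bot.get_obs(); T=pose(o); t=T[:3,3]+T[:3,0]*178
    a=np.arctan2(T[1,1],T[0,1]); 
    print('t',o['time'],'tip st',S(t[:2],t[2].round(1)),'tool y yaw st deg',np.degrees(a-P[2]).round(2),'F',o['contact_force'].round(1),'grip',round(o['grip_width'],1)); print(T[:3,:3].round(3))
E
python3 - <<'E'
from st import *
tip()
s,Ms=snap('side','s2'); cv2.imwrite('pics/s2c.png',cv2.resize(s['frame'][130:330,260:480],None,fx=3,fy=3,interpolation=cv2.INTER_CUBIC))
c,_=snap('wrist','w2')
E
```

```text
[497.64780115 -38.77783903   1.13196743] 64.85695653868432
[[-1.7  0.5]
 [ 1.2 -1.4]
 [ 0.6 -0.5]
 [ 0.7 -0.3]
 [ 1.2 -0.8]]
t 0.9 tip st [-155.    -6.3  241.7] tool y yaw st deg -90.33 F [ 0.7 -0.1 -0.6] grip 59.4
[[-0.     0.903 -0.43 ]
 [-0.002 -0.43  -0.903]
 [-1.     0.001  0.002]]
```

View pics/s2c.png

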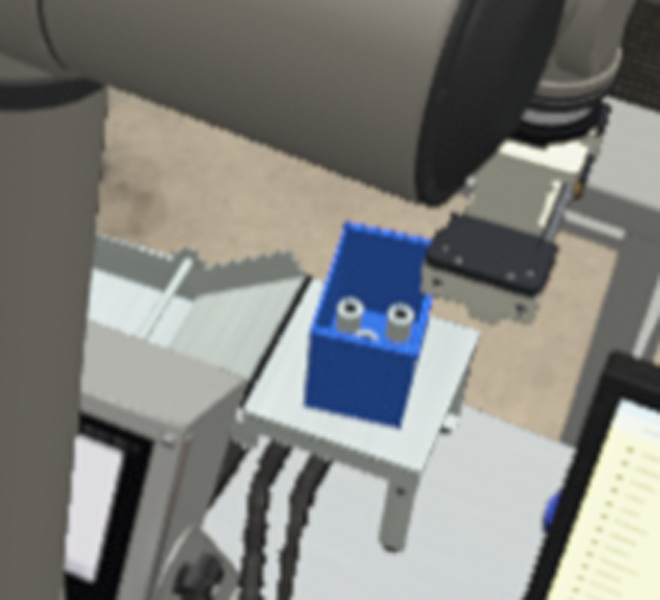

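View pics/w2.png

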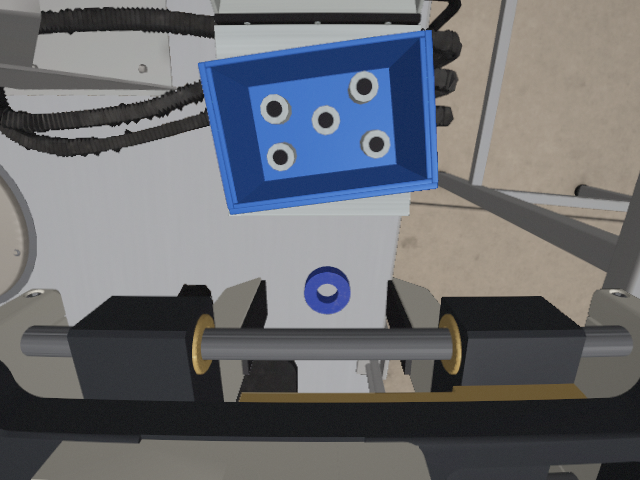

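```bash
python3 - <<'E' | tail -5
from st import *
w,M=load('w2')
for u,z in (((201,65),210),((432,31),210),((438,187),210),((232,213),210),((216,26),118)):
    p=atz(w,M,*u,z); print(u,S(p[:2],z))
E
```

```text
(201, 65) [-39.8  56.3 210. ]
(432, 31) [-24.9 -57.7 210. ]
(438, 187) [-101.4  -66.9  210. ]
(232, 213) [-115.6   46.6  210. ]
(216, 26) [  1.4  73.3 118. ]
```

arm_command([
  [4,0,0,-0.3,0.65],
  [7.7,0,0,-0.3,0.65],
  [7.7,0,-1,-0.3,0.65],
  [7.7,0,-2,-0.3,0.65],
  [7.7,0,-3,-0.3,0.65],
  [7.7,0,-3.8,-0.3,0.65],
  [7.7,0,-4.6,-0.3,0.65],
  [7.7,0,-5.3,-0.3,0.65],
  [7.7,0,-6,-0.3,0.65],
  [7.7,0,-6.3,-0.3,0.65],
])

```text
time: 2.0
tool_pos: [465.7, -120.2, 342.6]
tcp_rot: [-2.309, 1.57, 1.968]
contact_force: [-0.9, -1.9, 1.0]
grip_width: 59.8
```

```bash
python3 - <<'E' | tail -4
from st import *
tip()
c,_=snap('wrist','w3')
E
```

```text
t 2.0 tip st [-87.2  -5.6 164.6] tool y yaw st deg -89.79 F [-0.9 -1.9  1. ] grip 59.8
[[-0.     0.907 -0.422]
 [ 0.    -0.422 -0.907]
 [-1.    -0.    -0.   ]]
```

View pics/w3.png

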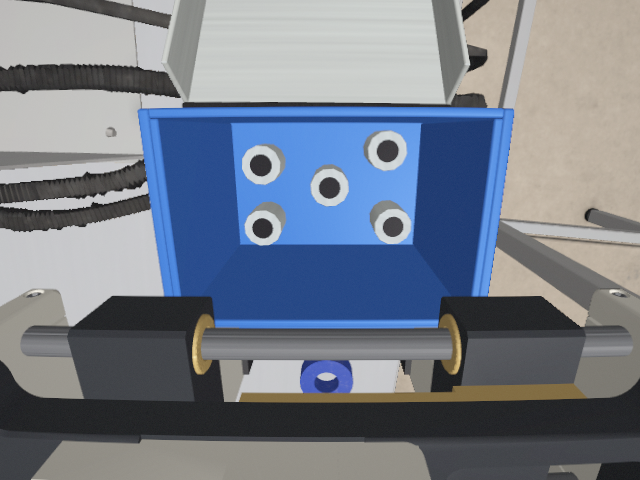

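arm_command([
  [0,0,-0.2,0,0.65],
  [0,0,-0.4,0,0.65],
  [0,0,-0.4,0,0.65],
])

```text
time: 2.35
tool_pos: [467.2, -117.5, 342.9]
tcp_rot: [-0.033, 1.569, -2.04]
contact_force: [-3.9, -6.4, 2.5]
grip_width: 59.3
```

```bash
python3 - <<'E' | tail -8
from st import *
w,M=load('w3')
for u in ((142,110),(512,110),(163,322),(486,322)): print(S(atz(w,M,*u,210)[:2],210))
tip()
c,_=snap('wrist','w4')
E
```

```text
[-1.00e-01  5.16e+01  2.10e+02]
[  0.5 -62.5 210. ]
[-73.9  54.7 210. ]
[-73.2 -64.5 210. ]
t 2.35 tip st [-84.6  -5.9 164.9] tool y yaw st deg -89.83 F [-3.9 -6.4  2.5] grip 59.3
[[-0.001  0.907 -0.422]
 [-0.002 -0.422 -0.907]
 [-1.    -0.     0.002]]
```

View pics/w4.png

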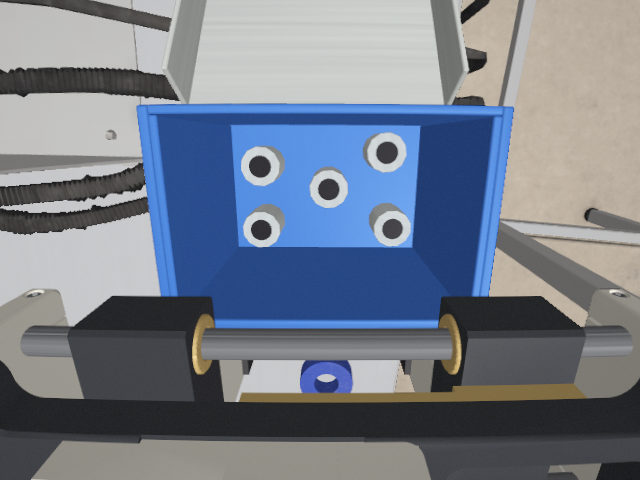

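arm_command([
  [0,0,0.5,0,0.65],
  [-3.5,0,0.5,0,0.65],
  [-3.5,0,0,0,0.65],
  [-3.5,0,-0.4,0,0.65],
  [-3.5,0,-0.8,0,0.65],
  [-3.5,0,-1.2,0,0.65],
  [-3.5,0,-1.6,0,0.65],
  [-3.5,0,-2.0,0,0.65],
  [-3.5,0,-2.4,0,0.65],
])

```text
time: 3.3
tool_pos: [477.5, -95.5, 377.8]
tcp_rot: [-0.042, 1.569, -2.048]
contact_force: [-1.6, -3.9, 3.9]
grip_width: 59.6
```

```bash
python3 - <<'E' | tail -4
from st import *
tip()
c,_=snap('wrist','w5')
s,Ms=snap('side','s5'); cv2.imwrite('pics/s5c.png',cv2.resize(s['frame'][130:330,260:480],None,fx=3,fy=3,interpolation=cv2.INTER_CUBIC))
E
```

```text
t 3.3 tip st [-60.2  -5.8 199.8] tool y yaw st deg -89.83 F [-1.6 -3.9  3.9] grip 59.6
[[-0.001  0.907 -0.422]
 [-0.002 -0.422 -0.907]
 [-1.    -0.     0.002]]
```

View pics/w5.png

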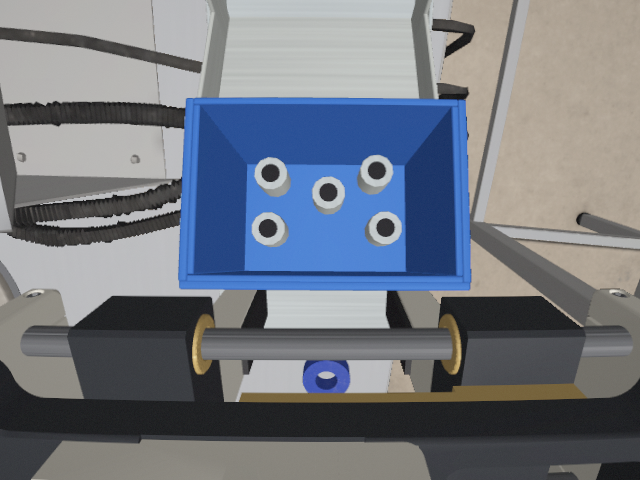

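View pics/s5c.png

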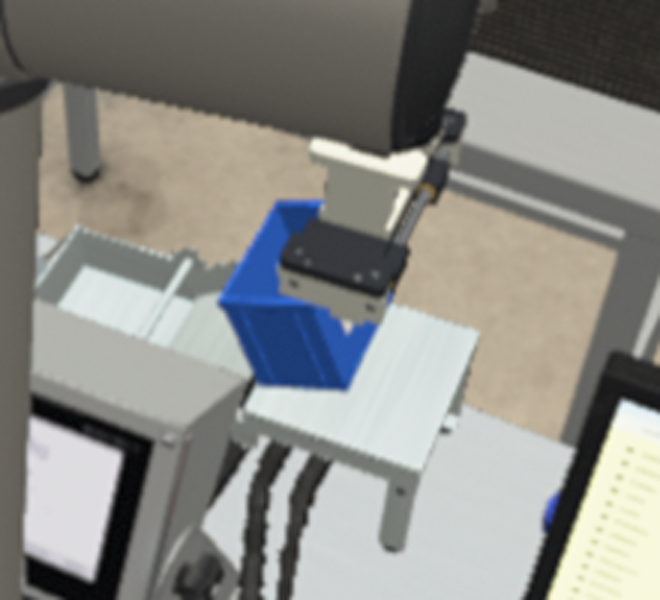

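arm_command([
  [0,0,-0.4,0,0.65],
  [0,0,-0.8,0,0.65],
  [0,0,-1.2,0,0.65],
  [0,0,-1.6,0,0.65],
  [0,0,-2.0,0,0.65],
  [0,0,-2.4,0,0.65],
  [0,0,-2.8,0,0.65],
  [0,0,-3.1,0,0.65],
  [0,0,-3.4,0,0.65],
  [0,0,-3.7,0,0.65],
])

```text
time: 4.4
tool_pos: [493.4, -61.6, 382.8]
tcp_rot: [1.437, 1.564, -0.569]
contact_force: [-9.5, -4.0, 35.2]
grip_width: 59.5
```

```bash
python3 - <<'E' | tail -4
from st import *
tip()
c,_=snap('wrist','w6')
s,Ms=snap('side','s6'); cv2.imwrite('pics/s6c.png',cv2.resize(s['frame'][130:330,260:480],None,fx=3,fy=3,interpolation=cv2.INTER_CUBIC))
E
```

```text
t 4.4 tip st [-22.7  -7.1 204.8] tool y yaw st deg -89.78 F [-9.5 -4.  35.2] grip 59.5
[[ 0.006  0.907 -0.421]
 [-0.004 -0.421 -0.907]
 [-1.     0.007  0.001]]
```

View pics/w6.png

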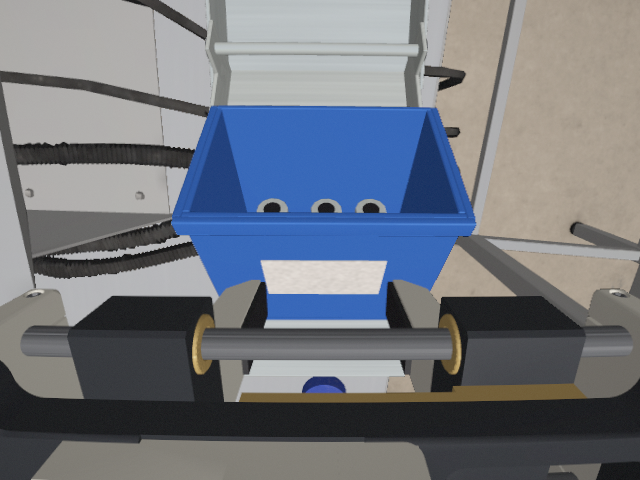

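View pics/s6c.png

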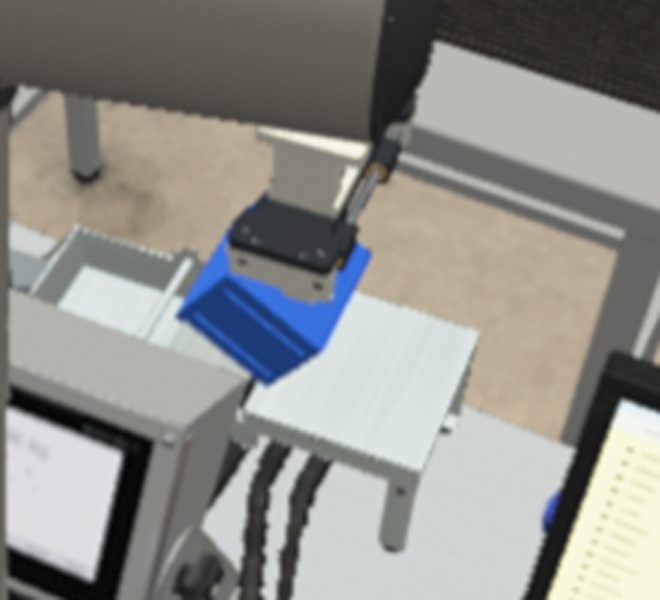

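arm_command([
  [-0.5,0,-0.2,0,0.65],
  [-1.0,0,-0.8,0,0.65],
  [-1.6,0,-1.5,0,0.65],
  [-2.2,0,-2.2,0,0.65],
])

```text
time: 4.9
tool_pos: [503.2, -40.3, 403.9]
tcp_rot: [1.691, 1.565, -0.314]
contact_force: [-0.0, -0.5, 0.7]
grip_width: 59.5
```

```bash
python3 - <<'E' | tail -4
from st import *
tip()
s,Ms=snap('side','s7'); cv2.imwrite('pics/s7c.png',cv2.resize(s['frame'][130:330,260:480],None,fx=3,fy=3,interpolation=cv2.INTER_CUBIC))
c,_=snap('wrist','w7')
E
```

```text
t 4.9 tip st [  1.1  -6.7 225.9] tool y yaw st deg -89.76 F [-0.  -0.5  0.7] grip 59.5
[[ 0.006  0.907 -0.421]
 [-0.002 -0.421 -0.907]
 [-1.     0.006 -0.001]]
```

View pics/s7c.png

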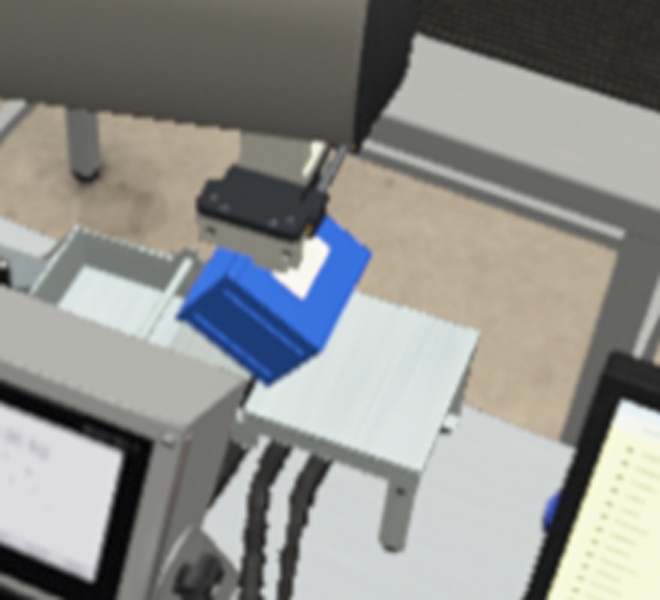

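View pics/w7.png

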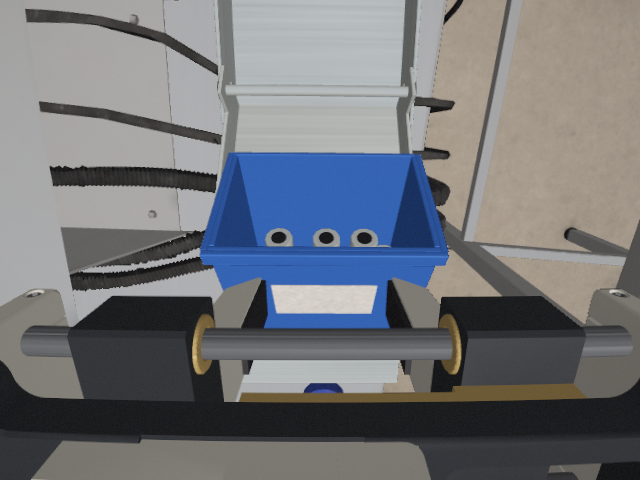

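arm_command([
  [0,0,-0.5,0,0.65],
  [0,0,-1.0,0,0.65],
  [0,0,-1.5,0,0.65],
  [-0.2,0,-2.0,0,0.65],
])

```text
time: 5.4
tool_pos: [511.9, -21.7, 406.2]
tcp_rot: [1.691, 1.563, -0.313]
contact_force: [-0.1, 1.2, 1.0]
grip_width: 60.0
```

```bash
python3 - <<'E' | tail -4
from st import *
tip()
s,Ms=snap('side','s8'); cv2.imwrite('pics/s8c.png',cv2.resize(s['frame'][130:330,260:480],None,fx=3,fy=3,interpolation=cv2.INTER_CUBIC))
c,_=snap('wrist','w8')
E
```

```text
t 5.4 tip st [ 21.7  -7.  228.2] tool y yaw st deg -89.71 F [-0.1  1.2  1. ] grip 60.0
[[ 0.007  0.907 -0.42 ]
 [-0.002 -0.42  -0.907]
 [-1.     0.007 -0.001]]
```

View pics/s8c.png

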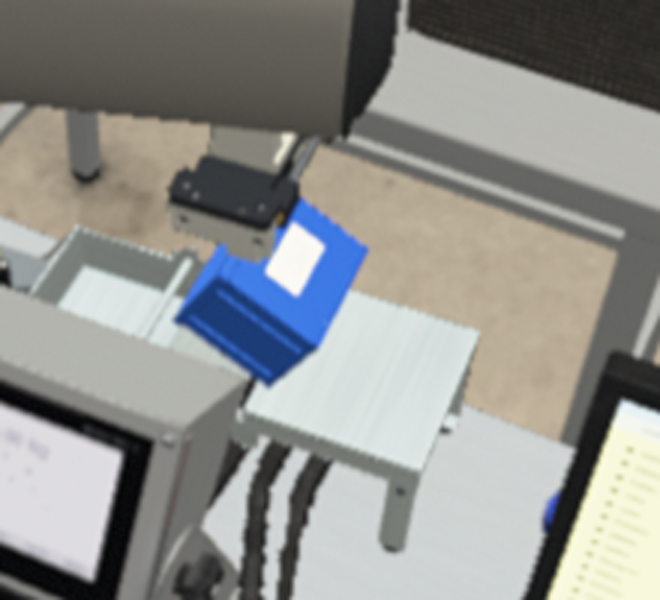

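View pics/w8.png

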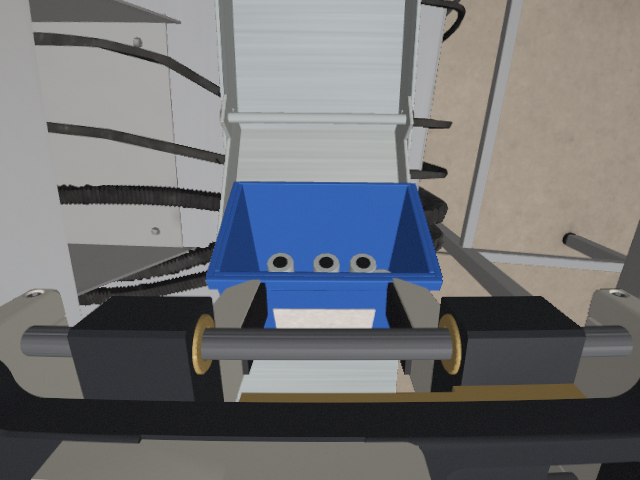

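```bash
cat > tot.py <<'E'
from st import *
def depthpts(f,a,b,L=110):
    c,M=load(f); o,d1=ray(c,M,*a); _,d2=ray(c,M,*b)
    t=L/np.linalg.norm(d1-d2); m=o+t*(d1+d2)/2
    return S(m[:2],round(m[2],1))
E
python3 - <<'E' | tail -4
from tot import *
r=depthpts('w8',(211,279),(441,279)); f=depthpts('w8',(237,184),(413,184))
print(r,f, np.linalg.norm(r-f),'tilt',np.degrees(np.arctan2(r[2]-f[2],f[0]-r[0])))
r=depthpts('w6',(176,224),(473,224)); f=depthpts('w6',(211,109),(433,109))
print(r,f, np.linalg.norm(r-f),'tilt',np.degrees(np.arctan2(r[2]-f[2],f[0]-r[0])))
E
```

```text
[ 0.7 -0.3]
 [ 1.2 -0.8]]
[ 35.4  -7.  233.6] [ 71.1  -6.6 168.7] 74.07199200777579 tilt 61.18581737789722
[ 25.3  -5.9 238.5] [ 68.5  -4.6 179.9] 72.81407830907426 tilt 53.60230962556139
```

arm_command([
  [0.2,0,-0.5,0,0.65],
  [0.4,0,-1.0,0,0.65],
  [0.6,0,-1.5,0,0.65],
  [0.9,0,-2.0,0,0.65],
])

```text
time: 5.9
tool_pos: [520.8, -3.0, 397.5]
tcp_rot: [1.737, 1.562, -0.267]
contact_force: [-0.4, -1.0, 0.4]
grip_width: 59.6
```

```bash
python3 - <<'E' | tail -4
from st import *
tip()
s,Ms=snap('side','s9'); cv2.imwrite('pics/s9c.png',cv2.resize(s['frame'][130:330,260:480],None,fx=3,fy=3,interpolation=cv2.INTER_CUBIC))
c,_=snap('wrist','w9')
E
```

```text
t 5.9 tip st [ 42.5  -7.2 219.5] tool y yaw st deg -89.67 F [-0.4 -1.   0.4] grip 59.6
[[ 0.008  0.908 -0.42 ]
 [-0.002 -0.42  -0.908]
 [-1.     0.009 -0.001]]
```

View pics/s9c.png

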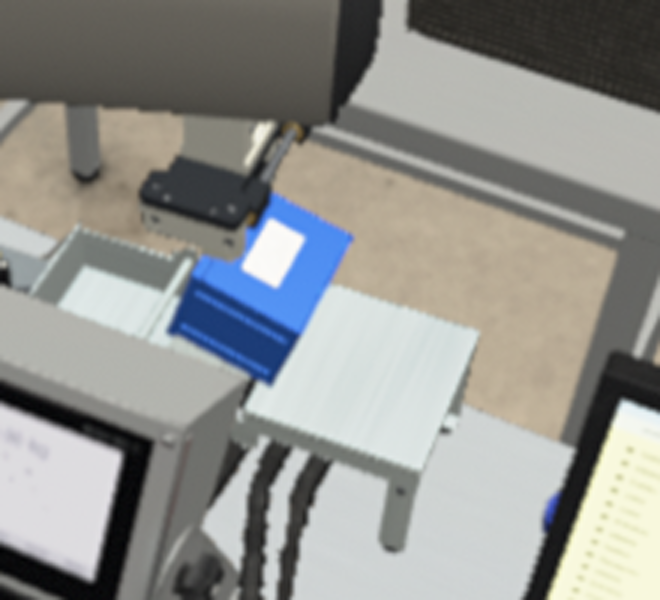

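View pics/w9.png

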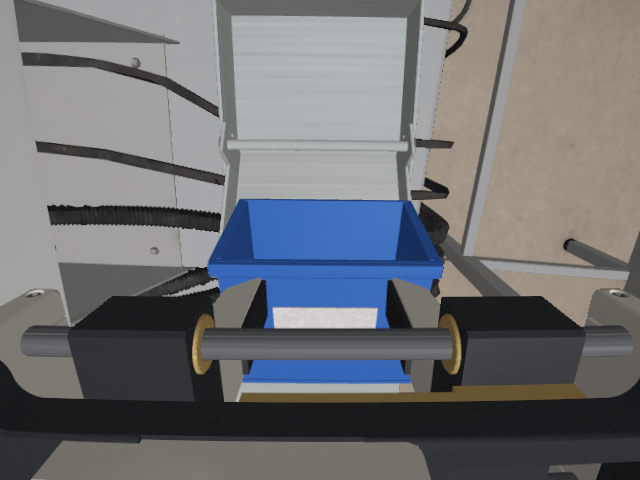

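arm_command([
  [0,0,0,0,0.65],
  [0,0,0,0,0.65],
  [0,0,0,0,0.65],
])

```text
time: 6.3
tool_pos: [520.7, -2.9, 397.2]
tcp_rot: [1.73, 1.563, -0.273]
contact_force: [0.0, -0.5, -0.5]
grip_width: 59.7
```

```bash
python3 - <<'E' | tail -4
from st import *
tip()
s,Ms=snap('side','s10'); cv2.imwrite('pics/s10c.png',cv2.resize(s['frame'][130:330,260:480],None,fx=3,fy=3,interpolation=cv2.INTER_CUBIC))
c,_=snap('wrist','w10')
E
```

```text
t 6.3 tip st [ 42.5  -7.  219.2] tool y yaw st deg -89.64 F [ 0.  -0.5 -0.5] grip 59.7
[[ 0.008  0.908 -0.419]
 [-0.002 -0.419 -0.908]
 [-1.     0.008 -0.001]]
```

View pics/s10c.png

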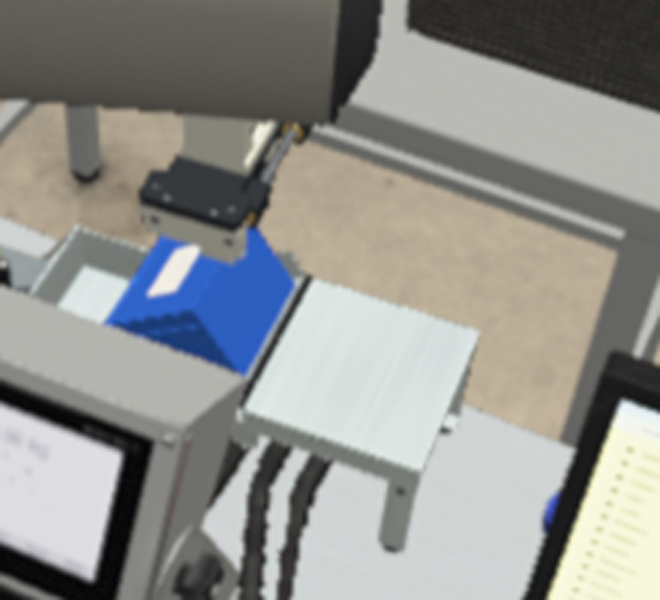

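View pics/w10.png

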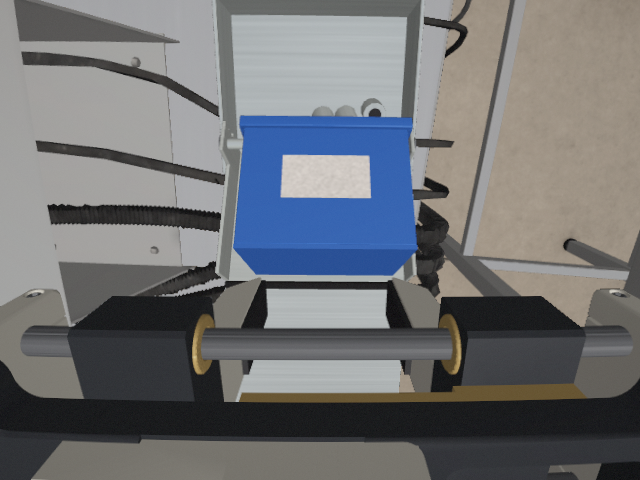

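arm_command([
  [-4,0,0,0,0.65],
  [-8,0,-2,0,0.65],
  [-10,0,-6,0,0.65],
  [-10,0,-10,0,0.65],
  [-10,0,-13,0,0.65],
  [-10,0,-13,0,0.65],
])

```text
time: 7.0
tool_pos: [575.1, 118.2, 496.8]
tcp_rot: [1.86, 1.563, -0.14]
contact_force: [-0.4, -0.8, -1.0]
grip_width: 59.8
```

```bash
python3 - <<'E' | tail -4
from st import *
tip()
c,_=snap('wrist','w11')
c,_=snap('scene','c11')
s,Ms=snap('side','s11'); cv2.imwrite('pics/s11c.png',cv2.resize(s['frame'][130:330,230:450],None,fx=3,fy=3,interpolation=cv2.INTER_CUBIC))
E
```

```text
t 7.0 tip st [175.4  -4.7 318.8] tool y yaw st deg -89.44 F [-0.4 -0.8 -1. ] grip 59.8
[[ 0.007  0.909 -0.416]
 [-0.001 -0.416 -0.909]
 [-1.     0.007 -0.002]]
```

View pics/w11.png

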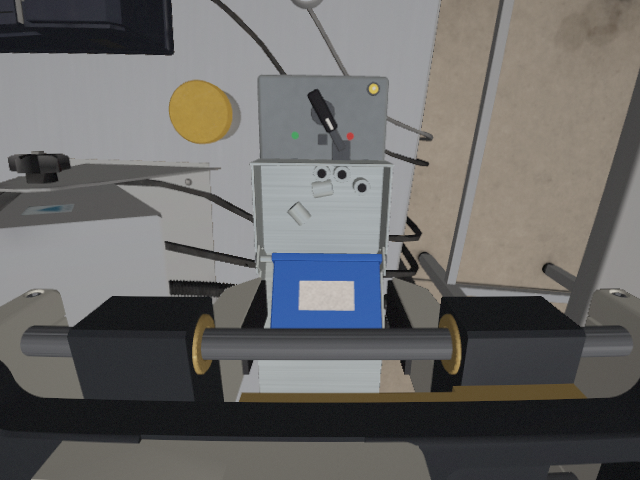

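View pics/s11c.png

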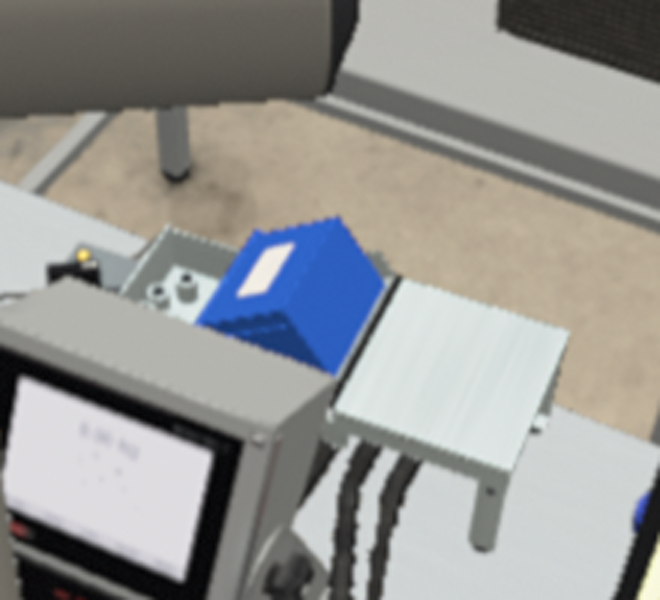

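```bash
python3 - <<'E' | tail -4
from st import *
c,M=load('w11')
i=cv2.imread('pics/w11.png'); cv2.imwrite('pics/w11c.png',cv2.resize(i[70:220,250:400],None,fx=4,fy=4,interpolation=cv2.INTER_CUBIC))
for z in (56,74,86): print(z,proj(c,M,W(P,(274,0,z))).round(1))
E
```

```text
[ 1.2 -0.8]]
56 [321.5 114.1]
74 [321.4 113.3]
86 [321.3 112.8]
```

View pics/w11c.png

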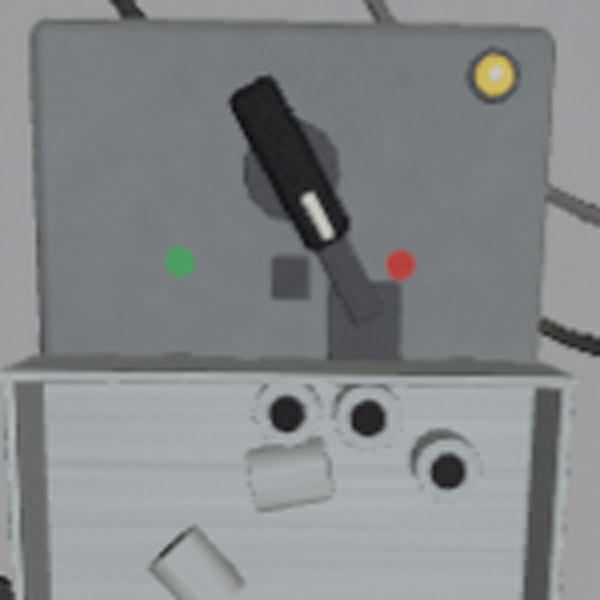

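```bash
python3 - <<'E' | tail -7
from st import *
c,M=load('w11')
a=atz(c,M,250+255/4,70+92/4,86);b=atz(c,M,250+330/4,70+238/4,86)
print(S(a[:2],86),S(b[:2],86),np.linalg.norm(a-b)); m=(a+b)/2; print('mid',m,S(m[:2],86)); d=b-a
th=np.degrees(np.arctan2(d[1],d[0])-P[2]); print('bar angle st',th)
o=bot.get_obs();T=pose(o); print(o['joint_positions'].round(3))
print('target shift', (T[:3,:3].T@(np.array([m[0],m[1],76+159])-T[:3,3])).round(1), 'with station knob',(T[:3,:3].T@(np.append(W(P,(274,0,0))[:2],76+159)-T[:3,3])).round(1))
E
```

```text
[ 0.7 -0.3]
 [ 1.2 -0.8]]
[293.6   8.   86. ] [257.1 -12.1  86. ] 41.69156717465229
mid [616.49724437 209.62982803  86.        ] [275.4  -2.   86. ]
bar angle st -151.11335203421538
[ 0.067  0.408  1.174 -0.003  1.554  0.5  ]
target shift [ 262.2   -3.3 -103.6] with station knob [ 262.2   -5.4 -102.2]
```

arm_command([
  [0,-0.2,-4,-8,0.4],
  [4,-0.4,-8,-16,0.4],
  [8,-0.4,-10.3,-24,0.4],
  [12,-0.4,-10.3,-29.5,0.4],
  [16,-0.4,-10.3,-29.5,0.4],
  [16,-0.4,-10.3,-29.5,0.4],
  [16,-0.4,-10.3,-29.5,0.4],
])

```text
time: 7.85
tool_pos: [615.2, 208.6, 338.2]
tcp_rot: [1.113, 1.563, -0.377]
contact_force: [0.7, -0.4, 1.1]
grip_width: 37.0
```

```bash
python3 - <<'E' | tail -6
from st import *
tip()
c,M=snap('wrist','w12'); print(proj(c,M,W(P,(275,-1,86))))
snap('scene','c12')
s,Ms=snap('side','s12'); cv2.imwrite('pics/s12c.png',cv2.resize(s['frame'][130:330,180:400],None,fx=3,fy=3,interpolation=cv2.INTER_CUBIC))
E
```

```text
[ 1.2 -0.8]]
t 7.85 tip st [274.   -2.7 160.2] tool y yaw st deg -60.24 F [ 0.7 -0.4  1.1] grip 37.0
[[ 0.007  0.997  0.081]
 [-0.003  0.081 -0.997]
 [-1.     0.007  0.003]]
[323.49078196 247.39013337]
```

View pics/w12.png

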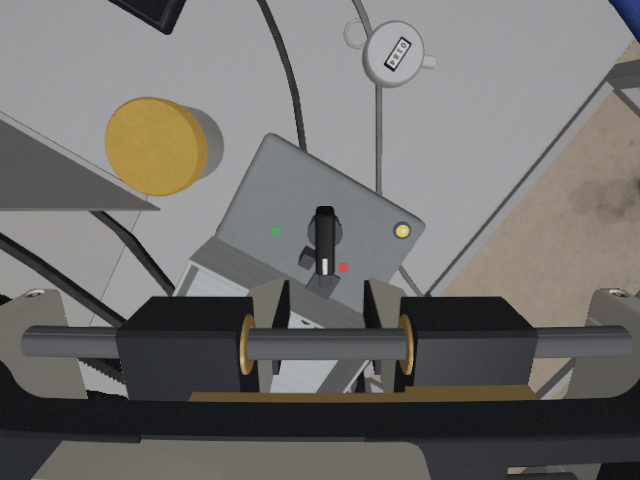

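View pics/c12.png

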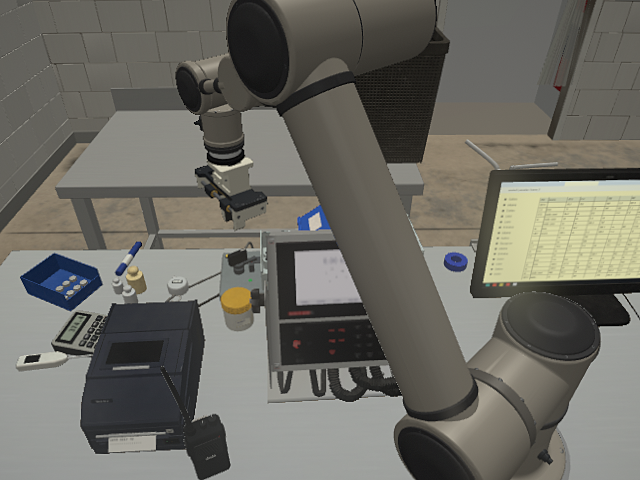

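```bash
python3 - <<'E' | tail -3
from st import *
c,M=load('w12')
i=cv2.imread('pics/w12.png'); cv2.imwrite('pics/w12c.png',cv2.resize(i[190:300,260:410],None,fx=5,fy=5,interpolation=cv2.INTER_CUBIC))
for v in (208,212,272): print(S(atz(c,M,325,v,86)[:2],86))
E
```

```text
[300.   12.1  86. ]
[297.6  10.7  86. ]
[259.3 -11.2  86. ]
```

View pics/w12c.png

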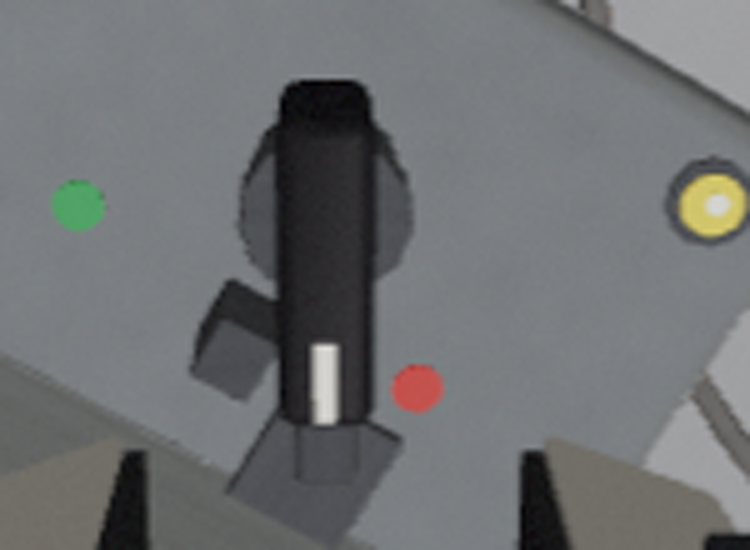

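arm_command([
  [4,-0.05,-0.2,0,0.4],
  [7,-0.05,-0.2,0,0.4],
  [9,-0.05,-0.2,0,0.4],
  [10.2,-0.05,-0.2,0,0.4],
  [10.2,-0.05,-0.2,0,0.4],
  [10.2,-0.05,-0.2,0,0.4],
])

```text
time: 8.6
tool_pos: [616.7, 211.0, 240.3]
tcp_rot: [1.427, 1.556, -0.063]
contact_force: [-0.0, -0.9, 0.1]
grip_width: 36.9
```

```bash
python3 - <<'E' | tail -6
from st import *
tip()
c,M=snap('wrist','w13')
E
```

```text
[ 0.7 -0.3]
 [ 1.2 -0.8]]
t 8.6 tip st [277.7  -4.1  62.3] tool y yaw st deg -60.21 F [-0.  -0.9  0.1] grip 36.9
[[ 0.015  0.997  0.081]
 [-0.001  0.081 -0.997]
 [-1.     0.015  0.002]]
```

View pics/w13.png

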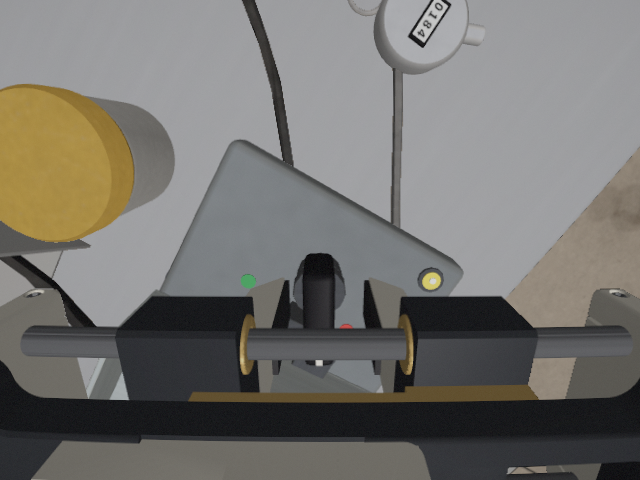

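arm_command([
  [0,-0.3,0,0,0.4],
  [0.4,-0.3,0,0,0.4],
  [0.4,-0.3,0,0,0.4],
])

```text
time: 8.95
tool_pos: [613.7, 210.8, 236.6]
tcp_rot: [1.436, 1.555, -0.053]
contact_force: [-1.2, -0.3, -0.1]
grip_width: 37.0
```

arm_command([
  [0,0,0,0,0.3],
  [0,0,0,0,0.2],
  [0,0,0,0,0],
  [0,0,0,0,0],
  [0,0,0,0,0],
  [0,0,0,0,0],
])

```text
time: 9.55
tool_pos: [613.3, 210.8, 236.6]
tcp_rot: [1.42, 1.557, -0.07]
contact_force: [-4.5, -0.3, 4.1]
grip_width: 14.0
```

```bash
python3 - <<'E' | tail -6
from st import *
tip()
c,M=snap('wrist','w14')
E
```

```text
[ 0.7 -0.3]
 [ 1.2 -0.8]]
t 9.55 tip st [276.   -1.   58.6] tool y yaw st deg -60.2 F [-4.5 -0.3  4.1] grip 14.0
[[ 0.014  0.997  0.081]
 [-0.001  0.081 -0.997]
 [-1.     0.014  0.002]]
```

View pics/w14.png

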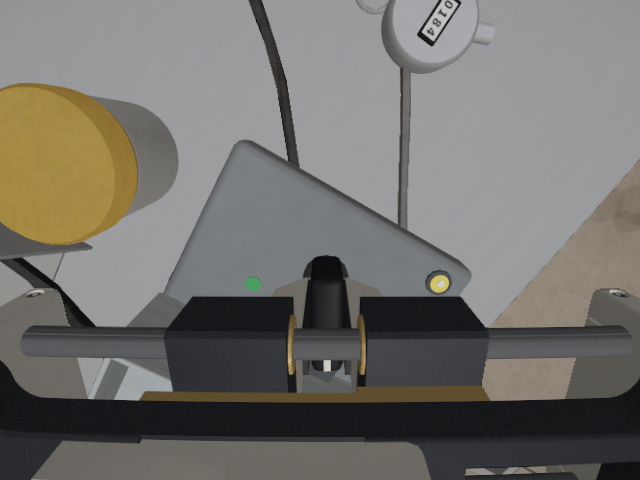

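arm_command([
  [-0.4,0,0,0,0],
  [-0.8,0,0,0,0],
  [-1.2,0,0,0,0],
  [-1.2,0,0,0,0],
])

```text
time: 10.0
tool_pos: [613.1, 210.8, 248.7]
tcp_rot: [1.409, 1.557, -0.081]
contact_force: [-1.0, 0.2, -6.1]
grip_width: 14.3
```

```bash
python3 - <<'E' | tail -4
from st import *
tip()
E
```

```text
t 10.0 tip st [275.8  -0.9  70.7] tool y yaw st deg -60.2 F [-1.   0.2 -6.1] grip 14.3
[[ 0.014  0.997  0.081]
 [-0.001  0.081 -0.997]
 [-1.     0.014  0.002]]
```

arm_command([
  [0,0,0,7,0],
  [0,0,0,14,0],
  [0,0,0,21,0],
  [0,0,0,28,0],
  [0,0,0,30,0],
  [0,0,0,30,0],
])

```text
time: 10.6
tool_pos: [613.3, 210.7, 248.7]
tcp_rot: [1.93, 1.556, -0.083]
contact_force: [1.9, 1.1, -7.3]
grip_width: 13.8
```

```bash
python3 - <<'E' | tail -4
from st import *
tip(); print(bot.get_obs()['moment'])
c,M=snap('wrist','w15')
E
```

```text
[[ 0.014  0.904 -0.428]
 [-0.001 -0.428 -0.904]
 [-1.     0.014 -0.005]]
[-0.00988008  0.055437   -0.01413624]
```

View pics/w15.png

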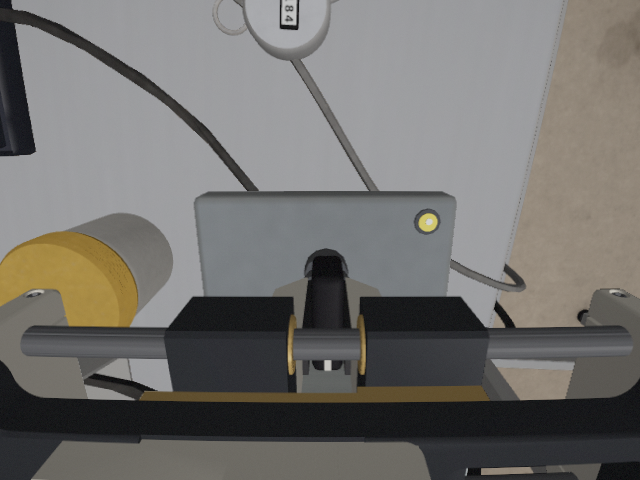

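arm_command([
  [0,0,0,7,0],
  [0,0,0,14,0],
  [0,0,0,21,0],
  [0,0,0,27,0],
  [0,0,0,30.5,0],
  [0,0,0,30.5,0],
])

```text
time: 11.25
tool_pos: [613.4, 210.5, 248.7]
tcp_rot: [2.436, 1.556, -0.108]
contact_force: [2.4, -0.2, -5.4]
grip_width: 13.8
```

```bash
python3 - <<'E' | tail -5
from st import *
tip(); print(bot.get_obs()['moment'])
E
```

```text
t 11.25 tip st [275.7  -1.4  70.8] tool y yaw st deg -120.59 F [ 2.4 -0.2 -5.4] grip 13.8
[[ 0.015  0.563 -0.826]
 [-0.002 -0.826 -0.563]
 [-1.     0.01  -0.011]]
[-0.22613853  0.14866309  0.22193754]
```

arm_command([
  [0.4,0,0,0,0],
  [0.8,0,0,0,0],
  [1.2,0,0,0,0],
  [1.25,0,0,0,0],
  [1.25,0,0,0,0],
])

```text
time: 11.75
tool_pos: [613.5, 210.6, 237.5]
tcp_rot: [2.467, 1.555, -0.075]
contact_force: [-2.2, -1.3, 5.1]
grip_width: 13.6
```

```bash
python3 - <<'E' | tail -5
from st import *
tip(); print(bot.get_obs()['moment'])
snap('wrist','w16')
E
```

```text
t 11.75 tip st [276.   -1.6  59.5] tool y yaw st deg -120.48 F [-2.2 -1.3  5.1] grip 13.6
[[ 0.016  0.565 -0.825]
 [-0.001 -0.825 -0.565]
 [-1.     0.01  -0.012]]
[-0.04973934  0.96082874  0.07200589]
```

View pics/w16.png

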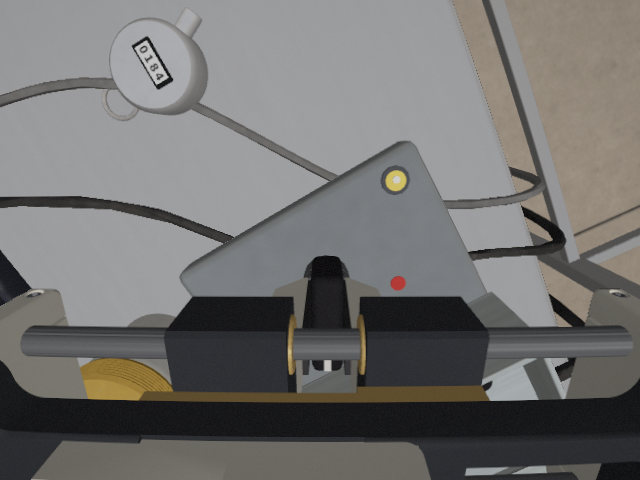

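arm_command([
  [0.15,0,0,0,0],
  [0.3,0,0,0,0],
  [0.3,0,0,0,0],
])

```text
time: 12.1
tool_pos: [613.5, 210.7, 236.5]
tcp_rot: [2.497, 1.554, -0.043]
contact_force: [-5.3, -2.1, 10.2]
grip_width: 13.8
```

arm_command([
  [0.2,0,0,0,0],
  [0.4,0,0,0,0],
  [0.5,0,0,0,0],
  [0.5,0,0,0,0],
])

```text
time: 12.5
tool_pos: [613.6, 210.9, 236.1]
tcp_rot: [2.546, 1.551, 0.007]
contact_force: [-11.6, -3.3, 25.1]
grip_width: 13.3
```

arm_command([
  [0,0,0,0,0],
  [0,0,0,0,0.2],
  [0,0,0,0,0.4],
  [0,0,0,0,0.4],
  [0,0,0,0,0.4],
  [-4,0,0,0,0.4],
  [-9,0,0,0,0.4],
  [-14,0,0,0,0.4],
  [-18,0,3,0,0.4],
  [-18,0,6,0,0.4],
])

```text
time: 13.5
tool_pos: [560.8, 176.9, 421.4]
tcp_rot: [2.612, 1.538, 0.074]
contact_force: [0.4, -0.4, 0.2]
grip_width: 36.9
```

```bash
python3 - <<'E' | tail -5
from st import *
tip()
snap('wrist','w17'); snap('scene','c17'); snap('side','s17')
E
```

```text
[ 1.2 -0.8]]
t 13.5 tip st [225.   29.4 243.5] tool y yaw st deg -120.31 F [ 0.4 -0.4  0.2] grip 36.9
[[ 0.033  0.567 -0.823]
 [ 0.002 -0.824 -0.567]
 [-0.999  0.017 -0.028]]
```

View pics/w17.png

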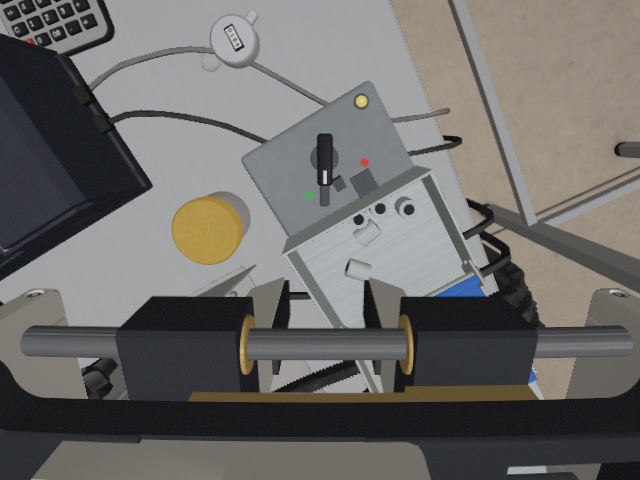

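View pics/s17.png

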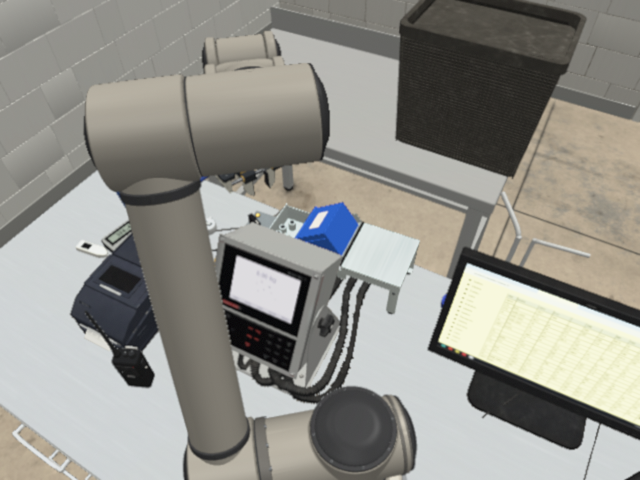

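View pics/c17.png

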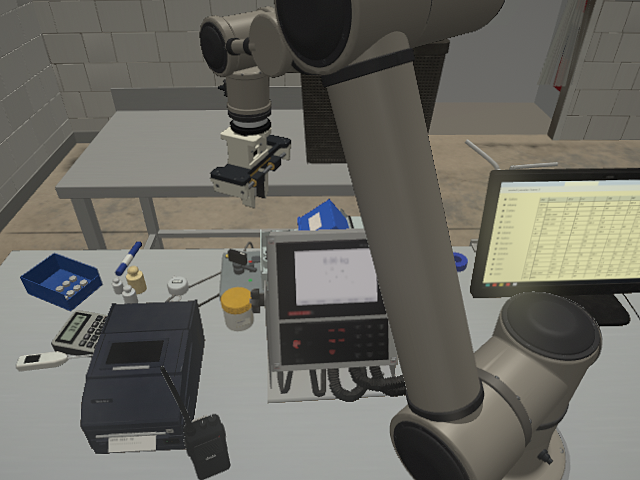

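```bash
python3 - <<'E' | tail -4
from st import *
c,M=load('w17')
i=cv2.imread('pics/w17.png'); cv2.imwrite('pics/w17c.png',cv2.resize(i[120:280,270:430],None,fx=4,fy=4,interpolation=cv2.INTER_CUBIC))
T=pose(); t=W(P,(275.5,-1,100)); print((T[:3,:3].T@(t-T[:3,3])-[178,0,0]).round(1))
E
```

```text
[ 0.6 -0.5]
 [ 0.7 -0.3]
 [ 1.2 -0.8]]
[139.    0.  -59.7]
```

View pics/w17c.png

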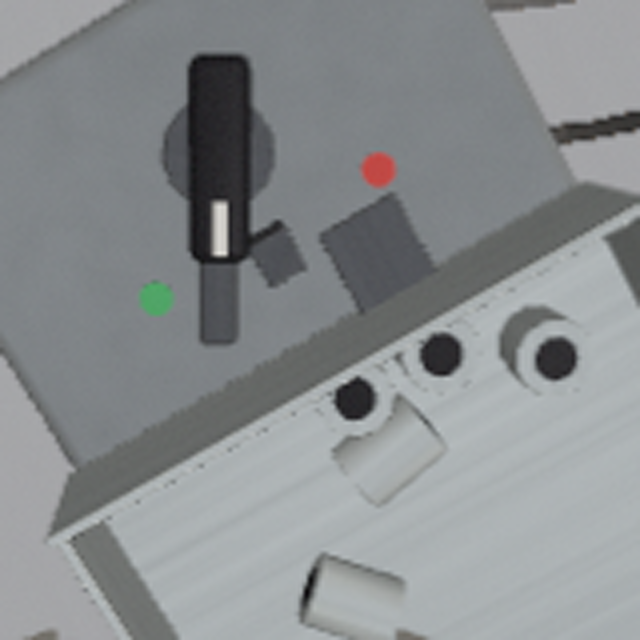

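arm_command([
  [0,0,-3,0,0.1],
  [4,0,-6,0,0],
  [9,0,-6,0,0],
  [13,0,-6,0,0],
  [14,0,-6,0,0],
  [14,0,-6,0,0],
])

```text
time: 14.25
tool_pos: [612.3, 210.6, 274.9]
tcp_rot: [2.518, 1.553, -0.022]
contact_force: [-0.2, -0.8, 0.5]
grip_width: 0.6
```

```bash
python3 - <<'E' | tail -4
from st import *
tip()
E
```

```text
t 14.25 tip st [275.7  -0.7  96.9] tool y yaw st deg -120.38 F [-0.2 -0.8  0.5] grip 0.6
[[ 0.017  0.566 -0.824]
 [-0.    -0.824 -0.566]
 [-1.     0.01  -0.014]]
```

arm_command([
  [0.4,0,0,0,0],
  [0.8,0,0,0,0],
  [1.0,0,0,0,0],
  [1.2,0,0,0,0],
  [1.3,0,0,0,0],
  [1.3,0,0,0,0],
])

```text
time: 14.85
tool_pos: [612.8, 210.7, 264.2]
tcp_rot: [2.553, 1.55, 0.013]
contact_force: [-1.8, -0.1, 8.5]
grip_width: 0.3
```

arm_command([
  [0.2,0,0,0,0],
  [0.4,0,0,0,0],
  [0.4,0,0,0,0],
])

```text
time: 15.15
tool_pos: [612.9, 210.7, 264.0]
tcp_rot: [2.573, 1.547, 0.033]
contact_force: [-6.8, -1.5, 17.1]
grip_width: 0.3
```

arm_command([
  [-2,0,0,0,0],
  [-6,0,0,0,0],
  [-11,0,0,0,0.2],
  [-15,0,2,0,0.4],
  [-18,0,6,0,0.4],
  [-18,0,6,0,0.4],
])

```text
time: 15.75
tool_pos: [556.9, 175.2, 449.1]
tcp_rot: [2.593, 1.538, 0.053]
contact_force: [-0.8, 0.6, 0.7]
grip_width: 28.0
```

```bash
python3 - <<'E' | tail -4
from st import *
tip()
snap('wrist','w18')
s,_=snap('side','s18'); cv2.imwrite('pics/s18c.png',cv2.resize(s['frame'][150:350,210:430],None,fx=3,fy=3,interpolation=cv2.INTER_CUBIC))
E
```

```text
t 15.75 tip st [221.6  32.2 271.2] tool y yaw st deg -120.42 F [-0.8  0.6  0.7] grip 28.0
[[ 0.032  0.565 -0.824]
 [ 0.002 -0.825 -0.566]
 [-0.999  0.017 -0.028]]
```

View pics/w18.png

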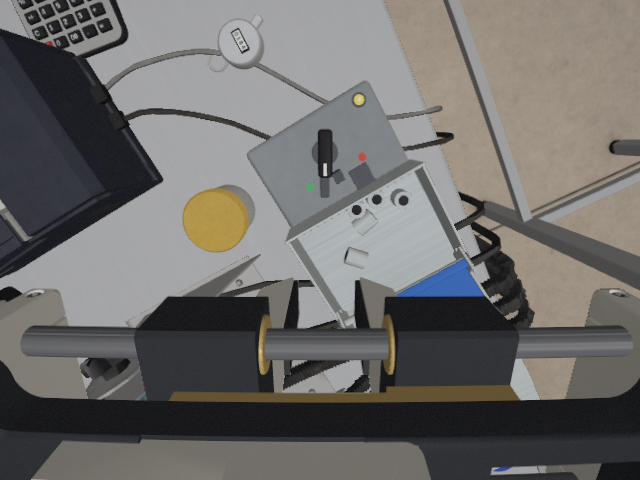

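View pics/s18c.png

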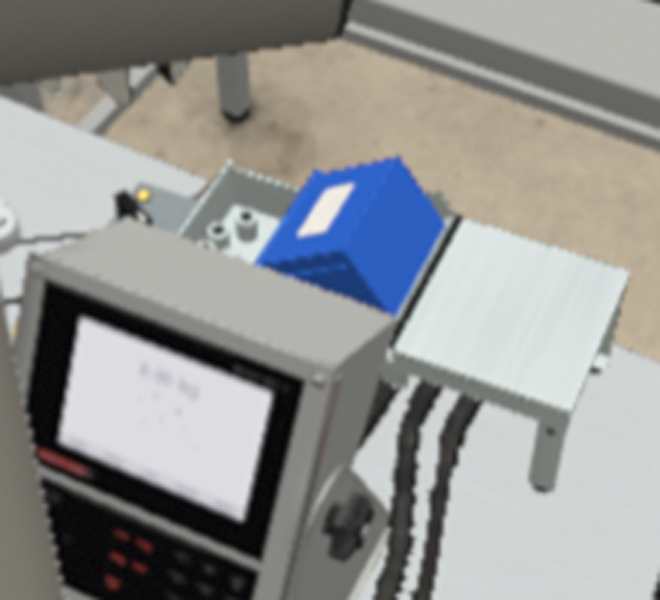

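The pictures show all five bushes in the pan, at about (357,210), (377,199), (402,200), (364,222) and (356,257) in the wrist view. The tote lies on the chute, and the knob's arm is by the green dot. The knob bottomed out at 86 mm, and the arm is clear of everything. I'm handing the job in.

arm_command([
  [0,0,0,0,0.4],
  [0,0,0,0,0.4],
  [0,0,0,0,0.4],
])

```text
time: 16.15
tool_pos: [559.2, 176.6, 442.9]
tcp_rot: [2.587, 1.546, 0.047]
contact_force: [0.1, 0.2, -0.1]
grip_width: 36.5
```

```bash
python3 - <<'E'
from plant import bot
print(bot.get_obs()['time'], bot.get_obs()['contact_force']); print(bot.close_job())
E
```

```text
16.15 [ 0.06812118  0.15648902 -0.07556076]
the job is handed in; nothing more can be done
None
```

I handed the job in at 16.2 s of the 61 s allowed. By my last checks every step worked, but the interface gave no verdict.

- **Tote:** I pushed it square against the stop with the open fingers and tipped it over the rail. It lies on its side against the chute bar. I judged the final angle from the pictures and did not measure it.
- **Bushes:** All five were visible inside the pan while it was still locked, and again in the last wrist picture.
- **Lock knob:** I pulled it up 12 mm and turned it about 60 degrees (1.05 rad) clockwise to the green dot. I then pushed it down until the force rose to 25 N. As a check I pressed on its top with closed fingers. It stood at 86 mm, its fully-down height, and gave no further under 17 N. Camera and position accuracy is about 2 mm.
- **Bystanders:** In the pictures the jar and counter stayed where they were, and nothing came near the tape. I compared these by eye only.
- **Forces:** While tipping, the fingertips jammed on the rear wall and the force reached about 35 N. I raised the fingers to relieve it. The force limits are 40 N for pressing with the arm or gripper body and 120 N at the wrist.
- **Arm:** At the end the arm was clear of everything and the contact force read about zero.

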